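# Lock the stop against the chess box

### The arm

A 7-joint arm with a two-finger parallel gripper is mounted at the origin on the work surface. World frame = base frame: x ahead of the robot, y to its left, z up, the work surface at z = 0. Lengths are in m, angles in rad, forces in N, time in s.
With the tool pointing down it reaches from about 0.35 to 0.9 m from the base axis. Payload 8.1 kg.
Tool frame: the origin (TCP) lies where the fingers leave the gripper's body, on its centre line; the fingertips stand 66 mm ahead of it and the grasp point (between the pads) lies 47 mm ahead of it (arm.tip_reach is the distance from the TCP to the fingertips, in m); z points along the fingers, y is the direction in which the jaws open and shut (so a half turn about z gives the same grasp; the last joint's range is limited). The gripper opens to 92 mm and grips with 3 to 60 N. Pads are 19 mm wide; open, the fingers measure 130 mm over their backs; the gripper's body (75 mm by 190 mm) begins 47 mm behind the grasp point.
Start: joints at [-1.332, 0.434, 0.025, 1.573, -0.012, 1.134, -0.075], TCP at [0.21, 0.589, 0.292] pointing down, gripper open.
Joint ranges: [-2.62, 2.62], [-0.44, 2.09], [-1.27, 1.32], [0.08, 2.57], [-1.32, 4.46], [0.12, 2], [-2.74, 2.74]. Speed limits (rad/s): [2.22, 2.22, 3.01, 3.01, 3.14, 3.14, 3.14].

### API

Orientations are given as a rotation vector (axis times angle).
In Python, from cell import arm gives the robot as it stands.
- The arm moves only by the tool carry_out, never from a script. Its argument "plan" is a list of rows, each a list of 5 numbers: the shift along the world's x, y, z in cm, then the turn about the world's z in rad, then the finger opening in cm, from 0 to 9.18. In form: [[tx, ty, tz, spin, fingers], ...]. A call has 1 to 20 rows; each row is the pose to reach, as a shift and turn from the pose measured when the call began; what a row does not reach only later rows make up. A row lasts 1/10 s, in which the tool goes at most 50 mm and 8.59 degrees, less where a joint would pass 70% of its speed; a pose out of reach is approached as far as the arm can. A call with a gripper value outside its range is refused whole. The fingers move at their own pace and stop on an object; "squeeze" is the grip in N (left out, the last holds). Time passes only in rows, so rows that repeat a pose let the fingers close. It gives the time, the measured TCP pose, the force and the opening at its end, in the units of the state.
- arm.observe(): the state, without advancing time (a new reading comes with each control period).
- arm.get_image(name): name is "scene" or "side" or "wrist"; returns (picture, depth): 384x512x3 uint8, red, green, blue; 384x512 float32, m along the optical axis (not along the pixel's ray), 0 where there is no reading.
- arm.get_calibration(name): a dict with "intrinsics" (3x3 intrinsics, pixels), "rvec" (rotation vector, rad) and "tvec" (3), from world to camera coordinates, as OpenCV has them; the wrist camera has in their place "tool_from_camera" (4x4, takes a point from camera to tool coordinates, whose origin is the TCP and whose axes are the flange's). Camera axes: x right, y down, z forward; pixel columns grow to the right and rows downward; lengths in m; the calibration is good to about 2 mm. A picture is of the moment at which its call begins: read the wrist's pose just before it. get_calibration takes no time and is no camera call.
- arm.sign_off(): hands the job in, once; it reports no verdict.
The state is a dict: "clock": time; "joints": joint angles; "dq": joint speeds; "joint_efforts": joint torques, N m; "position": TCP position; "ee_rot": TCP orientation; "force": force on the tool from outside, world axes, zero at the start; "ft_torque": the same for the moment, N m; "width": opening from 0.0 (shut) to 1.0 (fully open).
Only numpy, scipy, OpenCV 4.12 (cv2) and the standard library are available. Lean on these libraries where they do the work, as an engineer would, in place of code of your own. Each camera call takes 0.05 s, during which the arm holds its last target. There are 200 camera calls.

### The job

Two identical clear stands lie on the radiator cover, and the chess box lies on one of them against its end wall. Slide that stand's stop up against the box, then turn the knob on the stop a quarter turn clockwise, so that its bar lies across the stand, to lock the stop there. Leave the box lying where it is, and leave the other stand's stop where it is.

Things in the scene. Friction and masses are not known exactly. Their poses are not given: they have to be found in the camera images.
- knob_grip (a point): On the axis of the black clamp knob of the stop to move, 66 mm above the ledge; fixed to the stop, does not turn with the knob. +x points along the stand to the chess box, z up. The aluminium stop slides along x with about 2 N friction while loose; the pushing face of its front plate (80 wide, top 49 mm above the ledge) is 60 mm ahead (+x) of this point and starts 45 to 95 mm short of the box.
- stand_knob (a joint): That knob's angle, rad, clockwise from above: 0 bar along the stand (loose; starts at 0 to 0.2), clamps from 0.5 on, 1.57 bar across (locked), end stop 1.65. Needs up to 0.15 N m, stays where left. The knob is an upright bar 46 long, 12 thick, from 44 to 80 mm above the ledge, on a steel disc 44 mm across.
- chess_box: Closed varnished chess box, chequered lid, loose, about 0.45 kg, 160 (its x, along the stand) x 80 x 40 mm, lying flat. Origin at the centre of its underside, 10 mm above the ledge. It lies on the fixed stand, a clear acrylic slotted base 360 x 100 x 10 mm, against the end wall (55 mm high) at the stand's +x end.
- other_knob_grip (a point): The same point on the identical stop of the other stand, which carries only a white king 95 mm tall: leave it alone.
Mind the look-alikes: they are no part of the job. What is meant by the chess_box is not grey, and is the smaller of those in its own colour.

How it is judged:
On the way:
1. the stop is slid up to the chess box (gap under 12 mm) while its knob is still loose (x of chess_box in the frame of knob_grip below 0.152 m and value of joint stand_knob below 0.5 rad), for 0.2 s.
At the end, for the whole second after the job is handed in: the stop stands up against the chess box (gap under 12 mm), its knob is turned clockwise to more than 1.2 rad (a quarter turn is 1.57), and the box lies at rest within 20 mm of where it was (x of chess_box in the frame of knob_grip below 0.152 m and value of joint stand_knob above 1.2 rad and distance of chess_box from where it was at the start of the episode below 0.02 m and linear speed of chess_box below 0.02 m/s); the robot touches nothing.
It fails at once if the other stand's stop is shifted by more than 15 mm (distance of other_knob_grip from where it was at the start of the episode above 0.015 m).
It fails at once if the chess box is tipped (angle between chess_box's own z axis and vertical above 0.2 rad).
It also fails if it takes over 35 s, if anything falls off the work surface, if the arm or the gripper's body presses on something with over 40 N, if the wrist force passes 120 N, or if a joint passes its speed limit or range.

## Working session

There is one attempt and no reset: what is moved stays moved. The work goes in short steps, Python scripts to look and compute and a tool call to move; the robot and the scene stay as the last step left them, time stands still between calls to the robot, and variables do not carry over. Pictures are saved under pics/ and viewed, about 8 in all and at most 12, crops included, and the job is handed in when it is done.

Besides the shell and the picture viewer there is one more tool, called after ">>>" as name(argument=value, ...), one argument or row to a line, values as JSON. carry_out: Moves the arm, as the interface text tells. Its arguments: {"type":"object","properties":{"plan":{"type":"array"},"squeeze":{"type":"number"}},"required":["plan"]}

```bash
ls; mkdir -p pics; cat > h.py <<'E'
import numpy as np, cv2
from cell import arm
from scipy.spatial.transform import Rotation as R
def cam(name, st=None):
    c=arm.get_calibration(name); K=np.array(c["intrinsics"])
    if name=="wrist":
        T=np.eye(4); T[:3,:3]=R.from_rotvec(st["ee_rot"]).as_matrix(); T[:3,3]=st["position"]
        T=T@np.array(c["tool_from_camera"])
    else:
        Rm=cv2.Rodrigues(np.array(c["rvec"],float))[0]; T=np.eye(4); T[:3,:3]=Rm.T; T[:3,3]=-Rm.T@np.array(c["tvec"]).ravel()
    return K,T
def ray(K,T,uv,z):
    d=T[:3,:3]@np.linalg.solve(K,[uv[0],uv[1],1.]); o=T[:3,3]
    return o+d*(z-o[2])/d[2]
def pts(K,T,D):
    v,u=np.mgrid[:D.shape[0],:D.shape[1]]
    P=np.stack([(u-K[0,2])/K[0,0]*D,(v-K[1,2])/K[1,1]*D,D],-1)
    return P@T[:3,:3].T+T[:3,3]
def proj(K,T,p):
    q=K@(T[:3,:3].T@(np.array(p)-T[:3,3])); return q[:2]/q[2]
E
python3 - <<'E'
from h import *
st=arm.observe(); print(st)
ims=[]
for n in ["scene","side","wrist"]:
    im,D=arm.get_image(n); cv2.imwrite(f"pics/{n}0.png",im[...,::-1]); np.save(f"pics/{n}0.npy",D); ims.append(im)
    K,T=cam(n,st); print(n,K.tolist(),T.round(3).tolist())
E
```

```text
pics
{'clock': 0.0, 'joints': array([-1.3315854 ,  0.43524132,  0.02498154,  1.57406125, -0.01160561,
        1.13398809, -0.07509805]), 'dq': array([ 0.00013571, -0.00062863, -0.00072911, -0.00147617,  0.00019878,
        0.00035442,  0.00219028]), 'joint_efforts': array([-1.21688154e-03, -6.67844367e+01,  9.84194018e-01, -3.14463794e+01,
       -6.07051374e-02,  4.24821989e-02,  1.85726058e-04]), 'position': array([0.20941245, 0.58846027, 0.29144745]), 'ee_rot': array([-5.34404141e-01, -3.09567860e+00,  2.43128427e-03]), 'force': array([-0.49488986, -0.16195869, -0.13289738]), 'ft_torque': array([-0.08694091, -0.02384367,  0.00779549]), 'width': 1.0015514077138303}
scene [[380.45181493572477, 0.0, 254.6071590679204], [0.0, 380.45181493572477, 190.09449739679786], [0.0, 0.0, 1.0]] [[-0.713, 0.582, -0.392, 0.84], [0.701, 0.593, -0.396, 0.432], [0.002, -0.557, -0.831, 0.816], [0.0, 0.0, 0.0, 1.0]]
side [[405.18955824339145, 0.0, 249.32275093708077], [0.0, 405.18955824339145, 193.24903369457203], [0.0, 0.0, 1.0]] [[0.973, -0.169, 0.155, 0.332], [-0.229, -0.735, 0.638, -0.56], [0.006, -0.657, -0.754, 0.808], [0.0, 0.0, 0.0, 1.0]]
wrist [[310.937895692161, 0.0, 251.89397087433628], [0.0, 310.937895692161, 190.77098210000167], [0.0, 0.0, 1.0]] [[0.335, 0.912, 0.238, 0.147], [0.942, -0.324, -0.087, 0.612], [-0.002, 0.253, -0.967, 0.383], [0.0, 0.0, 0.0, 1.0]]
```

View pics/scene0.png

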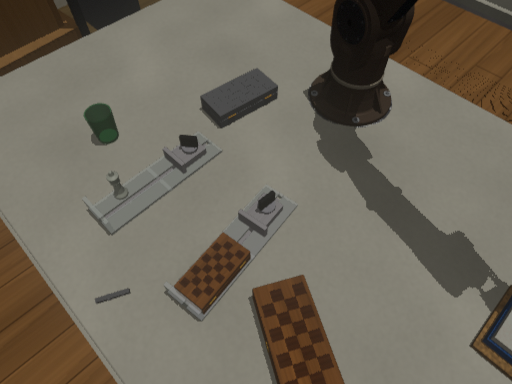

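View pics/side0.png

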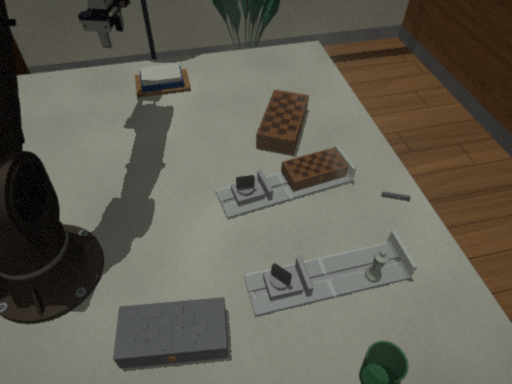

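Scene view: the candidates are the grey box (240,97), the large brown box (297,330) and the small brown box (212,272). The small one lies on a stand against its end wall and is the smaller of the brown pair, so it is the chess_box. Its stop's knob is at (266,201). The other stand carries the king (117,185), with its knob at (188,142). Next I'll measure and confirm in one crop.

```bash
python3 - <<'E'
from h import *
out=[]
for n,(x0,y0,x1,y1),kn in [("scene",(150,170,310,330),(266,201)),("side",(205,135,365,225),(246,182))]:
    im=cv2.imread(f"pics/{n}0.png"); D=np.load(f"pics/{n}0.npy"); K,T=cam(n); P=pts(K,T,D)
    m=np.zeros(D.shape,bool); m[y0:y1,x0:x1]=1
    b,g,r=[im[...,i].astype(int) for i in range(3)]
    # box top: brown, z about .05
    mb=m&(r>b+25)&(abs(P[...,2]-.05)<.006)&(D>0)
    if n=="scene": mb&=~((np.mgrid[:384,:512][1]>250))
    c=cv2.minAreaRect((P[mb][:,:2]*1000).astype(np.float32)); print(n,"box",mb.sum(),c,P[mb].mean(0).round(4))
    # knob: dark, z>.044
    dk=m&(im.max(2)<60)&(P[...,2]>.05)&(P[...,2]<.09)
    n_,l,s,ce=cv2.connectedComponentsWithStats(dk.astype(np.uint8)); j=1+np.argmax(s[1:,4]); q=P[l==j]
    print("knob",s[j],ce[j],q.mean(0).round(4),q[:,2].max(), cv2.minAreaRect((q[:,:2]*1000).astype(np.float32)))
    top=q[q[:,2]>.074]; print("top",len(top),cv2.minAreaRect((top[:,:2]*1000).astype(np.float32)) if len(top) else 0)
    print("table z",np.median(P[m][:,2]))
    out.append(cv2.resize(im[y0:y1,x0:x1],None,fx=4 if n=="scene" else 4,fy=4,interpolation=cv2.INTER_CUBIC))
cv2.imwrite("pics/cropscene.png",cv2.resize(out[0],(590,590)))
E
```

```text
scene box 2643 ((682.398193359375, 146.69895935058594), (159.97006225585938, 80.9365005493164), 8.054754257202148) [0.6865 0.1485 0.049 ]
knob [258 191  17  19 173] [266.01156069 200.20231214] [0.489  0.1154 0.0698] 0.0813995767610326 ((486.50439453125, 113.64232635498047), (11.420329093933105, 45.74982833862305), 87.08750915527344)
top 85 ((487.1897888183594, 113.50397491455078), (11.254720687866211, 44.399200439453125), 87.34808349609375)
table z 0.00010233658634395404
side box 1221 ((668.6397705078125, 201.94732666015625), (161.29852294921875, 202.0725555419922), 11.834589004516602) [0.6709 0.1555 0.0489]
knob [237 176  17  13 178] [244.81460674 181.44382022] [0.482  0.1079 0.0677] 0.08143584291068662 ((483.0856018066406, 110.97735595703125), (13.39663028717041, 41.8415412902832), 86.63532257080078)
top 66 ((483.2209777832031, 111.2142562866211), (12.878134727478027, 41.62632369995117), 86.8664779663086)
table z -0.00022023489243516714
```

View pics/cropscene.png

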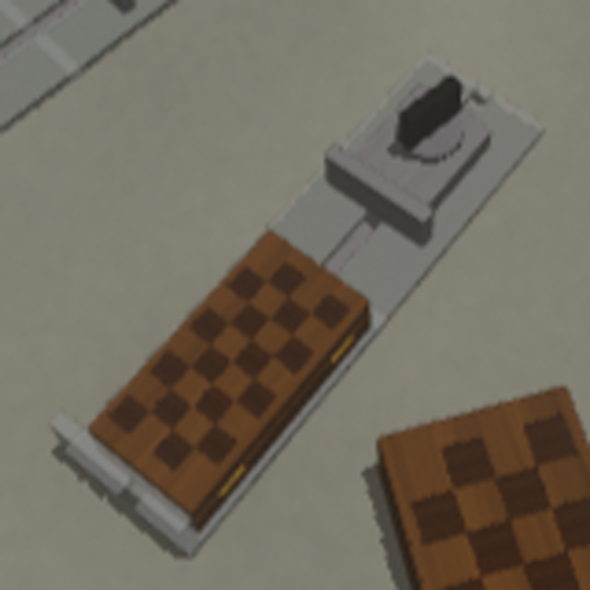

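The crop confirms it: the small brown box is against the stand's end wall, and its knob bar is turned slightly clockwise. Box at (0.682,0.147), stand axis about 8°, knob about (0.486,0.113), bar at about -3°, gap about 58 mm. Hovering over the knob.

>>> carry_out(
  plan=[
    [4, -7, 0, 0.1, 6],
    [8, -14, 0, 0.2, 6],
    [12, -20, 0, 0.29, 6],
    [16, -27, 0, 0.29, 6],
    [20, -34, -1, 0.29, 6],
    [24, -41, -3, 0.29, 6],
    [27.6, -47.5, -6, 0.29, 6],
    [27.6, -47.5, -8, 0.29, 6],
    [27.6, -47.5, -8, 0.29, 6],
    [27.6, -47.5, -8, 0.29, 6],
    [27.6, -47.5, -8, 0.29, 6],
    [27.6, -47.5, -8, 0.29, 6],
  ],
)

```text
clock: 1.35
position: [0.4868, 0.1076, 0.2103]
ee_rot: [-0.093, -3.14, 0.007]
force: [-0.3, -0.1, 0.2]
width: 0.655
```

```bash
cat > w.py <<'E'
from h import *
import sys
st=arm.observe(); im,D=arm.get_image("wrist"); K,T=cam("wrist",st); P=pts(K,T,D)
im=im[...,::-1].copy()
y=R.from_rotvec(st["ee_rot"]).as_matrix()[:,1]
print(st["clock"],st["position"],"tool y deg",np.degrees(np.arctan2(y[1],y[0])),"q",st["joints"].round(2),st["force"])
near=np.hypot(P[...,0]-.49,P[...,1]-.115)<.1
dk=near&(im.max(2)<70)&(P[...,2]>.055)&(P[...,2]<.09)
top=P[dk&(P[...,2]>.074)]; print("top",len(top),cv2.minAreaRect((top[:,:2]*1000).astype(np.float32)) if len(top) else 0)
g=proj(K,T,st["position"]+0.047*R.from_rotvec(st["ee_rot"]).as_matrix()[:,2]); cv2.circle(im,tuple(int(a) for a in g),3,(0,0,255),1)
cv2.imwrite(sys.argv[1],im); np.save("pics/w.npy",P)
E
python3 w.py pics/w1.png
```

```text
1.35 [0.48682557 0.10763118 0.21030782] tool y deg 86.61093916473611 q [-0.47  0.32  0.18  1.99 -0.07  0.84  1.26] [-0.33210669 -0.1000695   0.23998912]
top 924 ((483.6712951660156, 111.91667938232422), (11.528334617614746, 44.845306396484375), 86.85773468017578)
```

View pics/w1.png

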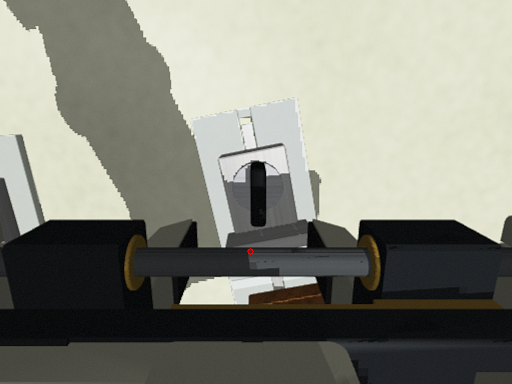

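Wrist view: bar at (258,193), parallel to the tool's x axis, between the fingers. The three views agree on about (0.485,0.112). Descending and gripping.

>>> carry_out(
  plan=[
    [-0.2, 0.4, -3, 0, 5],
    [-0.2, 0.4, -6, 0, 5],
    [-0.2, 0.4, -8.5, 0, 5],
    [-0.2, 0.4, -9.5, 0, 5],
    [-0.2, 0.4, -9.5, 0, 5],
    [-0.2, 0.4, -9.5, 0, 5],
    [-0.2, 0.4, -9.5, 0, 0.8],
    [-0.2, 0.4, -9.5, 0, 0.8],
    [-0.2, 0.4, -9.5, 0, 0.8],
    [-0.2, 0.4, -9.5, 0, 0.8],
    [-0.2, 0.4, -9.5, 0, 0.8],
    [-0.2, 0.4, -9.5, 0, 0.8],
  ],
  squeeze=20,
)

```text
clock: 2.6
position: [0.4846, 0.1122, 0.1156]
ee_rot: [-0.093, -3.139, 0.007]
force: [-0.3, -3.8, 3.7]
width: 0.131
```

```bash
python3 w.py pics/w2.png; python3 -c "
from h import *
print(arm.observe())"
```

```text
2.6 [0.48462977 0.11218259 0.11556023] tool y deg 86.61414723699717 q [-0.45  0.47  0.15  2.08 -0.11  0.61  1.29] [-0.34821048 -3.7690779   3.65508022]
top 1715 ((483.94921875, 112.61800384521484), (45.67996597290039, 19.847702026367188), 7.584307670593262)
{'clock': 2.65, 'joints': array([-0.45118661,  0.46569043,  0.15072775,  2.07551749, -0.11147502,
        0.61022071,  1.28695887]), 'dq': array([ 1.26804556e-03,  1.39470980e-03, -9.78703366e-04, -5.66389818e-04,
       -2.96449010e-04, -1.48682851e-04, -7.15934171e-05]), 'joint_efforts': array([ -1.55374635, -55.04024863,   1.12487845, -19.76386428,
        -0.58500605,  -0.33346429,  -0.08667749]), 'position': array([0.48462371, 0.11215296, 0.11555395]), 'ee_rot': array([-0.09289879, -3.13924932,  0.00669722]), 'force': array([-1.16349019, -3.26661532,  4.5400213 ]), 'ft_torque': array([-0.49026638,  0.09535144,  0.07778255]), 'width': 0.13477238889173973}
```

View pics/w2.png

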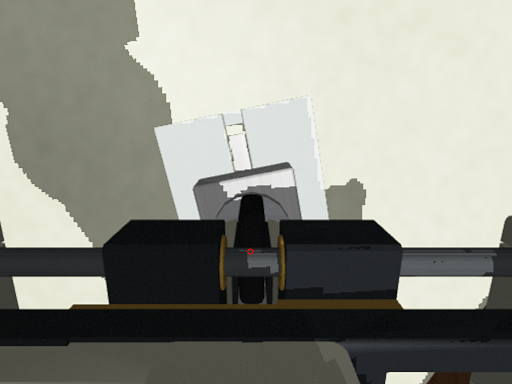

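The wrist view shows the bar held between the pads at 12 mm opening. Sliding most of the way along the stand at about 8.5°.

>>> carry_out(
  plan=[
    [0.5, 0.07, 0, 0, 0.8],
    [1, 0.15, 0, 0, 0.8],
    [1.5, 0.22, 0, 0, 0.8],
    [2, 0.3, 0, 0, 0.8],
    [2.5, 0.37, 0, 0, 0.8],
    [3, 0.45, 0, 0, 0.8],
    [3.5, 0.52, 0, 0, 0.8],
    [4, 0.6, 0, 0, 0.8],
    [4, 0.6, 0, 0, 0.8],
    [4, 0.6, 0, 0, 0.8],
  ],
)

```text
clock: 3.65
position: [0.5256, 0.1179, 0.1156]
ee_rot: [0.093, 3.139, -0.007]
force: [2.4, -5.3, 0.8]
width: 0.129
```

```bash
cat > m.py <<'E'
from h import *
st=arm.observe(); print(st["clock"],st["position"],st["force"],st["ft_torque"],st["width"])
for n,(x0,y0,x1,y1) in [("scene",(150,170,250,330)),("side",(205,135,365,225))]:
    im,D=arm.get_image(n); im=im[...,::-1]; cv2.imwrite(f"pics/{n}_m{int(st['clock']*100)}.png",im); K,T=cam(n); P=pts(K,T,D)
    m=np.zeros(D.shape,bool); m[y0:y1,x0:x1]=1
    b,r=im[...,0].astype(int),im[...,2].astype(int)
    mb=m&(r>b+25)&(abs(P[...,2]-.05)<.006)&(P[...,1]<.22)&(P[...,1]>.07)&(P[...,0]>.56)&(P[...,0]<.8)
    if n=="side": 
        k,l,s,c=cv2.connectedComponentsWithStats(mb.astype(np.uint8)); mb=l==1+np.argmax(s[1:,4])
    # box aligned extents
    u=np.array([np.cos(.1406),np.sin(.1406)]); a=P[mb][:,:2]@u
    print(n,"box",mb.sum(),cv2.minAreaRect((P[mb][:,:2]*1000).astype(np.float32)),np.percentile(a,[1,99]))
    pl=(abs(P[...,2]-.047)<.006)&(abs(r-b)<15)&(np.hypot(P[...,0]-.6,P[...,1]-.13)<.06)
    q=P[pl][:,:2]
    if len(q)>10: a=q@u; print("plate top",len(q),np.percentile(a,[2,90,98]), "tcp along",st["position"][:2]@u)
E
python3 m.py
```

```text
3.65 [0.52558413 0.11793055 0.11561379] [ 2.35314289 -5.26186661  0.82950271] [-0.7360798  -0.52995986  0.13399698] 0.12901264645844215
scene box 2656 ((682.9306640625, 146.59666442871094), (159.52301025390625, 80.98199462890625), 7.805477142333984) [0.61968469 0.77493549]
plate top 219 [0.55427172 0.59731025 0.59789105] tcp along 0.5369241745061867
side box 1198 ((681.624755859375, 146.07669067382812), (160.1110382080078, 81.61968994140625), 8.945735931396484) [0.61696444 0.77287658]
plate top 21 [0.58425572 0.59464868 0.59563899] tcp along 0.5369241745061867
```

Gap about 19 mm, and the box hasn't moved. Advancing gently with a hold at the end.

>>> carry_out(
  plan=[
    [0.4, 0.05, 0, 0, 0.8],
    [0.8, 0.1, 0, 0, 0.8],
    [1.1, 0.14, 0, 0, 0.8],
    [1.4, 0.18, 0, 0, 0.8],
    [1.6, 0.2, 0, 0, 0.8],
    [1.7, 0.22, 0, 0, 0.8],
    [1.7, 0.22, 0, 0, 0.8],
    [1.7, 0.22, 0, 0, 0.8],
  ],
)

```text
clock: 4.55
position: [0.5426, 0.1202, 0.1156]
ee_rot: [0.093, 3.139, -0.007]
force: [-0.5, -2.7, 2.4]
width: 0.128
```

```bash
python3 m.py
```

```text
4.55 [0.54261045 0.12018675 0.11561214] [-0.51212122 -2.68427611  2.41349749] [-0.34638576  0.02159912  0.09461468] 0.12794713205310268
scene box 2636 ((683.2523193359375, 146.50216674804688), (159.31573486328125, 81.30618286132812), 8.053454399108887) [0.61964899 0.77512296]
plate top 225 [0.56389207 0.61397275 0.61482515] tcp along 0.5540986586301972
side box 1055 ((682.520263671875, 145.8314208984375), (158.0904541015625, 82.29422760009766), 8.438009262084961) [0.62631752 0.77357228]
plate top 26 [0.60139745 0.63577182 0.63729744] tcp along 0.5540986586301972
```

Contact is near (gap about 2 mm, box unmoved). One small nudge, then turn clockwise by 1.4 rad.

>>> carry_out(
  plan=[
    [0.1, 0.01, 0, 0, 0.8],
    [0.15, 0.02, 0, 0, 0.8],
    [0.15, 0.02, 0, 0, 0.8],
    [0.15, 0.02, 0, 0, 0.8],
  ],
)

```text
clock: 5.05
position: [0.544, 0.1204, 0.1156]
ee_rot: [0.093, 3.139, -0.007]
force: [-1.5, -2.9, 3.8]
width: 0.131
```

>>> carry_out(
  plan=[
    [0, 0, 0, -0.1, 0.8],
    [0, 0, 0, -0.2, 0.8],
    [0, 0, 0, -0.3, 0.8],
    [0, 0, 0, -0.4, 0.8],
    [0, 0, 0, -0.5, 0.8],
    [0, 0, 0, -0.6, 0.8],
    [0, 0, 0, -0.7, 0.8],
    [0, 0, 0, -0.8, 0.8],
    [0, 0, 0, -0.9, 0.8],
    [0, 0, 0, -1.0, 0.8],
    [0, 0, 0, -1.1, 0.8],
    [0, 0, 0, -1.2, 0.8],
    [0, 0, 0, -1.3, 0.8],
    [0, 0, 0, -1.38, 0.8],
    [0, 0, 0, -1.38, 0.8],
    [0, 0, 0, -1.38, 0.8],
    [0, 0, 0, -1.38, 0.8],
  ],
)

```text
clock: 6.75
position: [0.5437, 0.1196, 0.1156]
ee_rot: [-2.071, -2.36, 0.007]
force: [-2.4, -5.4, 5.9]
width: 0.127
```

```bash
python3 m.py; ls pics; python3 -c "
from h import *
y=R.from_rotvec(arm.observe()['ee_rot']).as_matrix()[:,1]; print(np.degrees(np.arctan2(y[1],y[0])))"
```

```text
6.75 [0.54372229 0.11957777 0.11559503] [-2.42877867 -5.41158247  5.94232464] [-1.11220454  0.49726504 -0.08705539] 0.12746729382907396
scene box 2493 ((682.1846313476562, 146.9236297607422), (161.1693115234375, 81.33602142333984), 7.379668712615967) [0.62034664 0.77525368]
plate top 111 [0.55996172 0.61347205 0.61539618] tcp along 0.5551141863577361
side box 820 ((681.8521118164062, 146.01687622070312), (158.53802490234375, 81.85050201416016), 9.572888374328613) [0.6232367  0.77313398]
plate top 168 [0.5641274  0.65115101 0.65691512] tcp along 0.5551141863577361
cropscene.png
scene0.npy
scene0.png
scene_m365.png
scene_m455.png
scene_m675.png
side0.npy
side0.png
side_m365.png
side_m455.png
side_m675.png
w.npy
w1.png
w2.png
wrist0.npy
wrist0.png
7.480140493825792
```

Tool y is at 7.5°, so the bar lies across the stand. Opening slightly so the fingers clear the front plate, then rising and backing off.

>>> carry_out(
  plan=[
    [0, 0, 0, 0, 3.5],
    [0, 0, 0, 0, 3.5],
    [0, 0, 0, 0, 3.5],
    [0, 0, 0, 0, 3.5],
    [0, 0, 2, 0, 3.5],
    [0, 0, 5, 0, 3.5],
    [0, 0, 9, 0, 3.5],
    [-4, -4, 13, 0, 3.5],
    [-8, -8, 15, 0, 3.5],
    [-12, -13, 15, 0, 3.5],
    [-14, -18, 15, 0, 3.5],
    [-14, -18, 15, 0, 3.5],
    [-14, -18, 15, 0, 3.5],
  ],
)

```text
clock: 8.15
position: [0.4009, -0.0646, 0.266]
ee_rot: [-2.078, -2.353, 0.005]
force: [0.8, 1.1, 0.3]
width: 0.381
```

```bash
python3 m.py; python3 - <<'E'
from h import *
im,D=arm.get_image("scene"); im=im[...,::-1]; K,T=cam("scene"); P=pts(K,T,D)
n=np.hypot(P[...,0]-.545,P[...,1]-.12)<.04
q=P[n&(P[...,2]>.074)&(P[...,2]<.09)]; print("bar",len(q),cv2.minAreaRect((q[:,:2]*1000).astype(np.float32)))
cv2.imwrite("pics/fin.png",cv2.resize(im[100:340,60:340],None,fx=2.4,fy=2.4))
E
```

```text
8.15 [ 0.40090585 -0.0646022   0.26596144] [0.82363595 1.11177409 0.33863246] [ 0.01049533 -0.02687925  0.01950958] 0.38108504182127345
scene box 2655 ((682.1685791015625, 146.66400146484375), (160.73519897460938, 80.7219467163086), 7.943936824798584) [0.6186956  0.77496071]
plate top 270 [0.5609186  0.61395534 0.61513162] tcp along 0.3878965713293664
side box 1231 ((682.262451171875, 146.20858764648438), (160.460205078125, 82.70895385742188), 8.235113143920898) [0.61709433 0.7736802 ]
plate top 135 [0.55981999 0.6134521  0.61588421] tcp along 0.3878965713293664
bar 102 ((545.5427856445312, 120.61967468261719), (12.630314826965332, 45.48300552368164), 7.386801242828369)
```

View pics/fin.png

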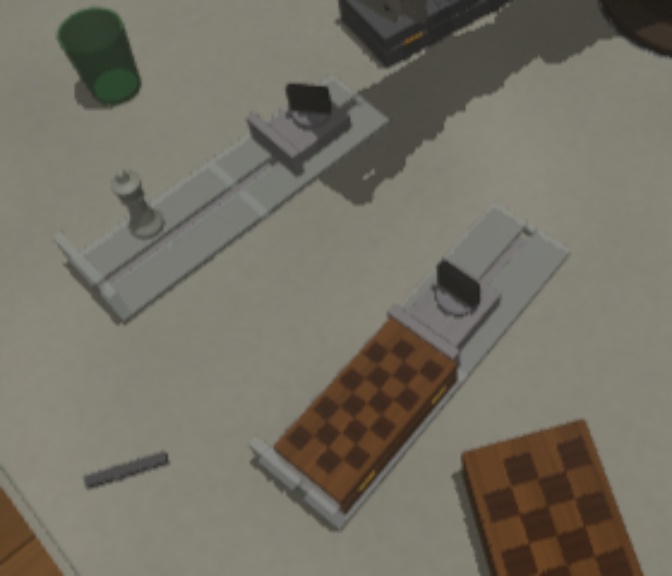

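The picture shows the stop up against the box, with its bar across the stand (measured at 97.4°, against a stand axis of about 8°, so about 1.57 rad). The box and the other stand's stop look unmoved, and the arm is clear.

```bash
python3 -c "
from cell import arm
print(arm.sign_off())"
```

```text
the job is handed in; nothing more can be done
None
```

I gripped the loose knob, slid the stop about 58 mm until it was up against the small brown chess box, turned the knob clockwise, then let go and backed off. The job was handed in at about 8.3 s; the hand-in gives no verdict.

Last checks before handing in:
- **Gap:** the plate face is about 1–2 mm from the box, under the 12 mm limit.
- **Knob:** the bar lies across the stand, at about 1.57–1.58 rad by the camera. The tool had turned to within a degree of that.
- **Box:** its measured centre is within about 1 mm of the start, and it lies flat.
- **Other stand:** its stop looks unmoved in the final picture; I did not measure it.
- **Arm:** clear of everything, and no force over about 9 N was read between moves.

No check failed. The first side-view box reading was thrown off because it took in other brown things. Once I narrowed that mask, the two cameras agreed to about 1–2 mm. A few side-view plate readings taken while the gripper was in the way were also wrong, so I ignored them.

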